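# Find the full tin of scouring paste by its weight

### The job

Swing the keeper bar off the three scouring-paste tins by raising the small lever at the end of the rack until it stands upright. Then heft the tins to feel which one is still full (the heaviest), leaving the other two standing upright on their own places in the rack, and finish with the heaviest one held still and upright in the gripper, its bottom higher than the lids of the other two: do not put it down or let go. Leave the lever up, never tip a tin over, and do not disturb the other things on the cart.

Things in the scene. Friction and masses are not known exactly. Their poses are not given: they have to be found in the camera images.
- rack: fixed rack: plywood tray 190 x 400 mm, its top 12 mm above the cart (tins stand on it), strips 18 mm high along the long sides, two posts 134 mm high at x +80, y +-170 mm. Origin: tray underside below the middle tin; z up, y along the row towards the lever, x away from the robot at yaw 0; yaw varies. Tins at x 0, y -120, 0, +120 mm, give or take 6 mm
- keeper (a joint): angle (rad) of the lever and the 8 mm keeper bar, one rigid piece: 0 = level (bar, 80 mm from the pivot axis and parallel to it, just above the lids, so no tin can be lifted), 1.57 = upright, 1.9 = stop, leaning away from the tins. Stiff pivot (0.3 N m, about 3 N at the grip): stays where it is left
- lever_grip (a point): centre of the grip at the lever's end: black round bar 20 mm in diameter, 24 mm long, parallel to the rack's y; 118 mm above the cart top at angle 0. Clear on both sides (70 mm to the keeper's side arm), it can be pinched from above across its flat ends. A 10 mm thick lever joins it to the pivot
- lever_pivot (a point): point on the pivot axis (parallel to the rack's y) in the lever's plane, 118 mm above the cart top, 100 mm from lever_grip and on its rack +x side when level. Raising carries the grip up and then towards rack +x on an arc about this point
- tin_a: closed round steel tin, 60 mm across, 95 mm high; origin: centre of its underside, z up. The three look alike (the letters tell nothing) and differ only in weight, 0.15 to 0.75 kg: one is full, at least 0.25 kg heavier than either of the two nearly used-up ones, which are within 0.1 kg of each other
- tin_b: closed round steel tin, 60 mm across, 95 mm high; origin: centre of its underside, z up. The three look alike (the letters tell nothing) and differ only in weight, 0.15 to 0.75 kg: one is full, at least 0.25 kg heavier than either of the two nearly used-up ones, which are within 0.1 kg of each other
- tin_c: closed round steel tin, 60 mm across, 95 mm high; origin: centre of its underside, z up. The three look alike (the letters tell nothing) and differ only in weight, 0.15 to 0.75 kg: one is full, at least 0.25 kg heavier than either of the two nearly used-up ones, which are within 0.1 kg of each other
- tote: bystander: open blue plastic tote 300 x 220 x 130 mm high, left of the rack; origin: centre of the underside. Leave alone
- jar: bystander: glass sauce jar 72 mm across, 130 mm high; origin: centre of the underside. Leave alone
- tongs: bystander: stainless tongs 250 mm long lying along their x axis, up to 24 mm high; origin: about their middle, on the cart top. Leave alone
- mallet: bystander: wooden mallet, head 60 x 110 x 60 mm high, handle 270 mm along its -x; origin: centre of the head's underside. Leave alone
Mind the look-alikes: they are no part of the job. What is shaped like the tin_c but purple is not meant.

How it is judged:
On the way, in this order (a step that is already met when the one before it is completed fails the run):
1. the lever is raised upright while all three tins still stand in their places (value of joint keeper above 1.35 rad and distance of each of tin_a, tin_b, tin_c from where it was at the start of the episode below 0.025 m), for 0.2 s.
2. the heaviest tin is held up, its bottom above the other lids (((height (world z) of tin_a above 0.107 m and contact force between tin_a and the fingers above 1 N and angle between tin_a's own z axis and vertical below 0.35 rad and contact force between tin_b and rack between 0.5 and 4 N and contact force between tin_c and rack between 0.5 and 4 N) or (height (world z) of tin_b above 0.107 m and contact force between tin_b and the fingers above 1 N and angle between tin_b's own z axis and vertical below 0.35 rad and contact force between tin_a and rack between 0.5 and 4 N and contact force between tin_c and rack between 0.5 and 4 N) or (height (world z) of tin_c above 0.107 m and contact force between tin_c and the fingers above 1 N and angle between tin_c's own z axis and vertical below 0.35 rad and contact force between tin_a and rack between 0.5 and 4 N and contact force between tin_b and rack between 0.5 and 4 N))), for 0.3 s.
At the end, for the whole second after the job is handed in: Heaviest tin gripped, upright within 0.35 rad, nearly still, underside over 107 mm above the cart top, touching nothing but the gripper; the other two upright, at rest and released in the rack within 30 mm of their starts, neither weighing over 4 N; lever above 1.35 rad (((height (world z) of tin_a above 0.107 m and contact force between tin_a and the fingers above 1 N and angle between tin_a's own z axis and vertical below 0.35 rad and contact force between tin_b and rack between 0.5 and 4 N and contact force between tin_c and rack between 0.5 and 4 N and linear speed of tin_a below 0.03 m/s and contact force between tin_a and rack below 0.1 N and contact force between tin_a and tin_b below 0.1 N and contact force between tin_a and tin_c below 0.1 N and contact force between tin_a and tote below 0.1 N and contact force between tin_a and jar below 0.1 N and contact force between tin_a and tongs below 0.1 N and contact force between tin_a and mallet below 0.1 N and distance of each of tin_b, tin_c from where it was at the start of the episode below 0.03 m and angle between each of tin_b, tin_c's own z axis and vertical below 0.1 rad and linear speed of each of tin_b, tin_c below 0.02 m/s and contact force between each of tin_b, tin_c and the fingers below 0.1 N) or (height (world z) of tin_b above 0.107 m and contact force between tin_b and the fingers above 1 N and angle between tin_b's own z axis and vertical below 0.35 rad and contact force between tin_a and rack between 0.5 and 4 N and contact force between tin_c and rack between 0.5 and 4 N and linear speed of tin_b below 0.03 m/s and contact force between tin_b and rack below 0.1 N and contact force between tin_b and tin_a below 0.1 N and contact force between tin_b and tin_c below 0.1 N and contact force between tin_b and tote below 0.1 N and contact force between tin_b and jar below 0.1 N and contact force between tin_b and tongs below 0.1 N and contact force between tin_b and mallet below 0.1 N and distance of each of tin_a, tin_c from where it was at the start of the episode below 0.03 m and angle between each of tin_a, tin_c's own z axis and vertical below 0.1 rad and linear speed of each of tin_a, tin_c below 0.02 m/s and contact force between each of tin_a, tin_c and the fingers below 0.1 N) or (height (world z) of tin_c above 0.107 m and contact force between tin_c and the fingers above 1 N and angle between tin_c's own z axis and vertical below 0.35 rad and contact force between tin_a and rack between 0.5 and 4 N and contact force between tin_b and rack between 0.5 and 4 N and linear speed of tin_c below 0.03 m/s and contact force between tin_c and rack below 0.1 N and contact force between tin_c and tin_a below 0.1 N and contact force between tin_c and tin_b below 0.1 N and contact force between tin_c and tote below 0.1 N and contact force between tin_c and jar below 0.1 N and contact force between tin_c and tongs below 0.1 N and contact force between tin_c and mallet below 0.1 N and distance of each of tin_a, tin_b from where it was at the start of the episode below 0.03 m and angle between each of tin_a, tin_b's own z axis and vertical below 0.1 rad and linear speed of each of tin_a, tin_b below 0.02 m/s and contact force between each of tin_a, tin_b and the fingers below 0.1 N)) and value of joint keeper above 1.35 rad); the arm keeps its last pose, push and grip.
It fails at once if a tin is tipped over (angle between any of tin_a, tin_b, tin_c's own z axis and vertical above 0.7 rad).
It fails at once if the blue tote is disturbed (distance of tote from where it was at the start of the episode above 0.03 m or angle between tote's own z axis and vertical above 0.3 rad).
It fails at once if the glass jar is disturbed (distance of jar from where it was at the start of the episode above 0.03 m or angle between jar's own z axis and vertical above 0.3 rad).
It fails at once if the tongs is disturbed (distance of tongs from where it was at the start of the episode above 0.03 m or angle between tongs's own z axis and vertical above 0.3 rad).
It fails at once if the mallet is disturbed (distance of mallet from where it was at the start of the episode above 0.03 m or angle between mallet's own z axis and vertical above 0.3 rad).
It also fails if it takes over 72 s, if anything falls off the work surface, if the arm or the gripper's body presses on something with over 40 N, if the wrist force passes 120 N, or if a joint passes its speed limit or range.

### The arm

A 6-joint arm with a two-finger parallel gripper is mounted at the origin on the work surface. World frame = base frame: x ahead of the robot, y to its left, z up, the work surface at z = 0. Lengths are in m, angles in rad, forces in N, time in s.
With the tool pointing down it reaches from about 0.4 to 0.925 m from the base axis. Payload 12.5 kg.
Tool frame: the origin (TCP) lies midway between the tips of the shut fingers; the grasp point (between the pads) lies 19 mm behind it; z points along the fingers, y is the line along which they close (so a half turn about z gives the same grasp; the last joint's range is limited). The gripper opens to 95 mm and grips with 3 to 60 N. Pads are 20 mm wide; open, the fingers measure 119 mm over their backs; the gripper's body (75 mm by 180 mm) begins 59 mm behind the grasp point.
Start: joints at [1.216, 0.491, 1.559, -0, 1.092, -0.106], TCP at [0.154, 0.606, 0.215] pointing down, gripper open.
Joint ranges: [-3.1, 3.1], [-0.84, 2.19], [0.05, 2.79], [-1.13, 4.28], [0.06, 2.93], [-2.69, 2.69]. Speed limits (rad/s): [2.22, 2.22, 2.79, 3.14, 3.14, 3.14].

### API

Orientations are given as a rotation vector (axis times angle).
In Python, from station import status, eyes, hand_in gives the robot as it stands. The module is installed in compiled form; this text tells all that it offers.
- The arm moves only by the tool move_arm, never from a script. Its argument "steps" is one flat list of numbers, 7 for each row, row after row: the turn, a rotation vector about the tool's x, y, z in rad, then the shift along the tool's x, y, z in cm, then the finger opening in cm, from 0 to 9.51. In form: [ax, ay, az, tx, ty, tz, fingers, ax, ay, az, tx, ty, tz, fingers, ...]. A call has 1 to 5 rows; each row shifts and turns the commanded pose from where the row before left it, along the tool's axes as they then stand; what a row does not reach is not made up. A row lasts 1/10 s, in which the tool goes at most 50 mm and 8.59 degrees, less where a joint would pass 70% of its speed; a pose out of reach is approached as far as the arm can. A call is refused whole if a number of a shift passes 5 or a number of a turn 0.15, either way. A call with a gripper value outside its range is refused whole. The fingers move at their own pace and stop on an object; "newtons" is the grip in N (left out, the last holds). Time passes only in rows, so rows that do not move let the fingers close. It gives the time, the measured TCP pose, the force, the opening and the grip force at its end, in the units of the state.
- status.get_obs(): the state, without advancing time (a new reading comes with each control period).
- eyes.get_image(name): name is "side" or "top" or "wrist"; returns (picture, depth): 420x560x3 uint8, blue, green, red; 420x560 float32, m along the optical axis (not along the pixel's ray), 0 where there is no reading.
- eyes.camera_info(name): a dict with "mtx" (3x3 intrinsics, pixels), "k1" (the pictures are not rectified: a ray, as slopes to the right and down, at radius r is drawn at 1 + k1 r^2 times it, then the intrinsics apply), "origin" and "attitude" of the camera in the world. Camera axes: x right, y down, z forward; pixel columns grow to the right and rows downward; lengths in m; the calibration is good to about 2 mm. A picture is of the moment at which its call begins: read the wrist's pose just before it. camera_info takes no time and is no camera call; for the wrist camera it gives the pose at the moment of the call.
- hand_in(): hands the job in; it is judged then, once.
The state is a dict: "clock": time; "joint_pos": joint angles; "dq": joint speeds; "effort": joint torques, N m; "eef_pos": TCP position; "orientation": TCP orientation; "contact_force": force on the tool from outside, world axes, zero at the start; "torque": the same for the moment, N m; "grip_width": finger opening in m; "finger_force": force on a finger pad.
Only numpy, scipy, OpenCV 4.12 (cv2) and the standard library are available. Lean on these libraries where they do the work, as an engineer would, in place of code of your own. Each camera call takes 0.05 s, during which the arm holds its last target. There are 200 camera calls.

## Working session

There is one attempt and no reset: what is moved stays moved. The work goes in short steps, Python scripts to look and compute and a tool call to move; the robot and the scene stay as the last step left them, time stands still between calls to the robot, and variables do not carry over. Pictures are saved under pics/ and viewed, at most 10 in all, crops included, and the job is handed in when it is done.

Besides the shell and the picture viewer there is one more tool, called by a JSON object that holds its "name" and its "arguments", one argument or row to a line. move_arm: Moves the arm, as the interface text tells. Its arguments: {"type":"object","properties":{"steps":{"type":"array","items":{"type":"number"}},"newtons":{"type":"number"}},"required":["steps"]}

```bash
mkdir -p pics; cat > h.py <<'E'
import numpy as np, cv2
from station import status, eyes, hand_in
from scipy.spatial.transform import Rotation as R
def rot(a):
    a=np.array(a,float)
    if a.shape==(3,3): return a
    return R.from_rotvec(a.ravel()).as_matrix() if a.size==3 else R.from_quat(a).as_matrix()
def snap(n,fn=None):
    i=eyes.camera_info(n); im,d=eyes.get_image(n)
    if fn: cv2.imwrite('pics/'+fn,im)
    K=np.array(i['mtx'],float); k=i['k1']
    v,u=np.mgrid[0:420,0:560].astype(np.float32)
    p=cv2.undistortPoints(np.stack([u.ravel(),v.ravel()],1)[:,None].astype(np.float64),K,np.zeros(4))[:,0]
    rd=np.hypot(*p.T); r=rd.copy()
    for _ in range(15): r=rd/(1+k*r*r)
    p=p*(r/np.maximum(rd,1e-9))[:,None]
    c=np.c_[p,np.ones(len(p))]*d.ravel()[:,None]
    P=c@rot(i['attitude']).T+np.array(i['origin'])
    P[d.ravel()==0]=np.nan
    return im,d,P.reshape(420,560,3)
E
python3 - <<'E'
from h import *
o=status.get_obs(); print({k:np.round(v,3) for k,v in o.items()})
print(eyes.camera_info('top'))
for n in('top','side'):
    im,d,P=snap(n,n+'0.png'); np.save(n+'0.npy',P)
E
```

```text
{'clock': np.float64(0.0), 'joint_pos': array([ 1.216,  0.492,  1.559, -0.   ,  1.092, -0.106]), 'dq': array([-0.   , -0.   ,  0.001, -0.   ,  0.   ,  0.002]), 'effort': array([ 0.0000e+00, -6.1261e+01, -2.5819e+01,  6.9000e-02,  4.8000e-02,
       -0.0000e+00]), 'eef_pos': array([0.154, 0.606, 0.214]), 'orientation': array([-3.900e-01, -3.117e+00,  2.000e-03]), 'contact_force': array([-0.452,  0.134,  0.249]), 'torque': array([-0.004, -0.049,  0.012]), 'finger_force': np.float64(0.0), 'grip_width': np.float64(0.095)}
{'mtx': array([[419.58291471,   0.        , 278.56643131],
       [  0.        , 419.58291471, 205.36202412],
       [  0.        ,   0.        ,   1.        ]]), 'k1': 0.04204921789478614, 'origin': array([0.34302778, 0.07046718, 1.21575142]), 'attitude': array([-2.1107218 ,  2.11516166, -0.21799086])}
```

View pics/top0.png

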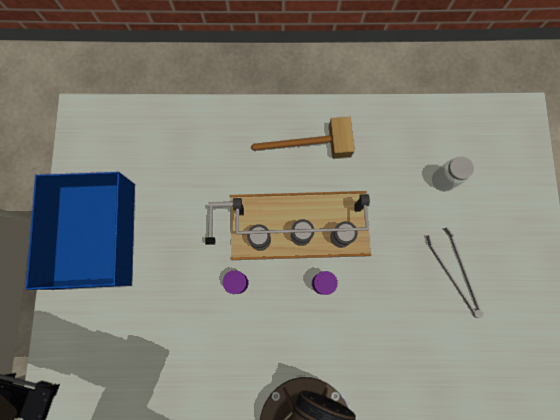

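View pics/side0.png

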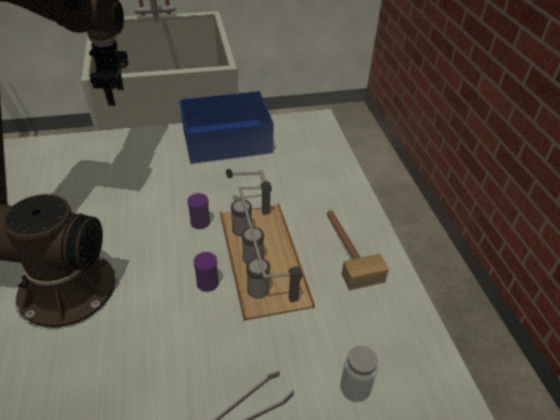

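The top view shows the rack at the centre, with tins at about (259,237), (303,232) and (344,234). The lever grip is at (209,240), the pivot side at (210,206), and the purple decoys at (235,282) and (325,283).

```bash
python3 - <<'E'
from h import *
P=np.load('top0.npy')
for nm,(u,v) in dict(grip=(209,240),lev=(210,222),piv=(211,206),postL=(238,205),postR=(363,203),t1=(259,240),t2=(303,227),t3=(344,238),p1=(235,282),p2=(325,283)).items():
    w=P[v-2:v+3,u-2:u+3].reshape(-1,3); print(nm,np.round(np.nanmedian(w,0),3),np.round(P[v,u],3))
# tin lids: z near 0.107
for nm,(u,v) in dict(t1=(259,237),t2=(303,232),t3=(344,234)).items():
    w=P[v-18:v+19,u-18:u+19].reshape(-1,3); s=w[(abs(w[:,2]-.107)<.0055)]; print(nm,len(s),np.round((np.percentile(s,2,0)+np.percentile(s,98,0))/2,4),np.round(np.ptp(s,axis=0),3))
# grip
w=P[225:255,195:222].reshape(-1,3); s=w[w[:,2]>.09]; print(len(s)); 
g=s[s[:,0]<s[:,0].min()+.02]; print(np.round(g.min(0),3),np.round(g.max(0),3))
# side strips yaw: z~.018-ish
im=cv2.imread('pics/top0.png'); 
w=P[185:265,225:375].reshape(-1,3); s=w[abs(w[:,2]-.012)<.005]; 
r=cv2.minAreaRect(s[:,:2].astype(np.float32)); print(r)
w=P[185:265,225:375].reshape(-1,3); s=w[(w[:,2]>.118)]; print('high',len(s),s.min(0),s.max(0))
E
```

```text
grip [0.477 0.249 0.141] [0.477 0.249 0.142]
lev [0.528 0.25  0.128] [0.526 0.25  0.129]
piv [0.57  0.25  0.123] [0.57  0.25  0.123]
postL [0.571 0.177 0.131] [0.57  0.177 0.134]
postR [ 0.576 -0.153  0.129] [ 0.576 -0.153  0.128]
t1 [0.48  0.123 0.107] [0.48  0.122 0.109]
t2 [0.515 0.005 0.108] [0.516 0.005 0.105]
t3 [ 0.486 -0.103  0.107] [ 0.486 -0.103  0.106]
p1 [0.372 0.185 0.096] [0.372 0.185 0.098]
p2 [ 0.369 -0.051  0.095] [ 0.369 -0.051  0.094]
t1 353 [0.493  0.1253 0.1068] [0.062 0.059 0.011]
t2 349 [0.5063 0.0078 0.107 ] [0.06  0.059 0.01 ]
t3 352 [ 0.5007 -0.1064  0.107 ] [0.06  0.058 0.011]
121
[0.467 0.237 0.128] [0.486 0.26  0.144]
((0.5342304706573486, 0.012694716453552246), (0.20411688089370728, 0.4272247552871704), 1.503089189529419)
high 783 [ 0.4953667  -0.16907268  0.11808155] [0.60243556 0.21342949 0.13911671]
```

{"name": "move_arm", "arguments": {
  "steps": [0,0,-0.134,0,0,0,9.5,0,0,-0.134,0,0,0,9.5,0,0,0,-3.2,-3.5,0,6,0,0,0,-3.2,-3.5,0,6,0,0,0,-3.2,-3.5,0,6]
}}

```text
clock: 0.6
eef_pos: [0.2524, 0.5013, 0.2143]
orientation: [0.032, -3.141, 0.001]
contact_force: [1.6, 0.8, 0.1]
grip_width: 0.0763
finger_force: 0.0
```

{"name": "move_arm", "arguments": {
  "steps": [0,0,0,-3.2,-3.5,0,6,0,0,0,-3.2,-3.5,0,6,0,0,0,-3.2,-3.5,0,6,0,0,0,-3.2,-3.5,0,6,0,0,0,-2,-2,0,6]
}}

```text
clock: 1.1
eef_pos: [0.4046, 0.3432, 0.2145]
orientation: [0.028, -3.141, 0.001]
contact_force: [-0.0, 0.4, 0.0]
grip_width: 0.0603
finger_force: 0.0
```

{"name": "move_arm", "arguments": {
  "steps": [0,0,0,-3.6,-3.5,0,6,0,0,0,-2.4,-4,0,6,0,0,0,0,-1.9,0,6,0,0,0,0,0,0,6]
}}

```text
clock: 1.5
eef_pos: [0.465, 0.2507, 0.2143]
orientation: [0.025, -3.141, 0.001]
contact_force: [-0.4, -0.3, 1.1]
grip_width: 0.0602
finger_force: 0.0
```

```bash
python3 - <<'E'
from h import *
o=status.get_obs(); print(o['eef_pos'],o['contact_force'])
im,d,P=snap('wrist','w1.png'); np.save('w1.npy',P)
m=(P[...,2]>.08)&(P[...,2]<.16)&(abs(P[...,1]-.249)<.05)&(P[...,0]>.44)&(P[...,0]<.6)
for a in np.arange(.45,.6,.01):
    s=P[m&(abs(P[...,0]-a)<.005)]
    if len(s): print(round(a,3),len(s),np.round(np.percentile(s,3,0),3),np.round(np.percentile(s,97,0),3))
E
```

```text
[0.46496241 0.2506784  0.21428782] [-0.3688056  -0.25722182  1.07167046]
0.47 366 [0.466 0.237 0.129] [0.475 0.259 0.142]
0.48 220 [0.475 0.237 0.138] [0.484 0.259 0.143]
0.49 94 [0.485 0.244 0.132] [0.495 0.253 0.136]
0.5 93 [0.495 0.244 0.13 ] [0.505 0.253 0.135]
0.51 98 [0.505 0.244 0.128] [0.514 0.254 0.133]
0.52 97 [0.515 0.245 0.126] [0.525 0.254 0.132]
0.53 83 [0.525 0.246 0.126] [0.534 0.254 0.13 ]
0.54 3 [0.535 0.246 0.125] [0.536 0.254 0.127]
0.57 251 [0.571 0.202 0.123] [0.575 0.256 0.126]
0.58 251 [0.575 0.201 0.123] [0.581 0.255 0.126]
```

View pics/w1.png

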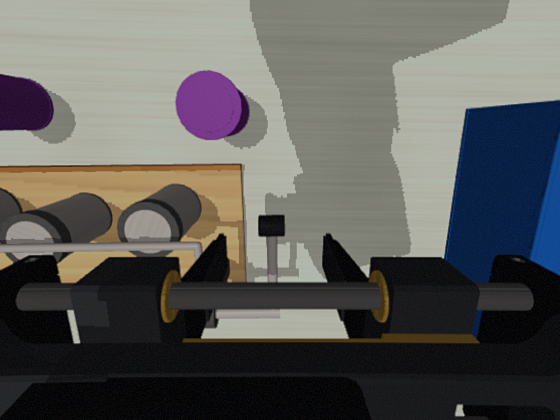

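The wrist view shows the grip at (272,225) between the fingers, with nothing beside it. Depth puts its centre at about (0.4765, 0.248, 0.132). Next I lower onto it and pinch.

{"name": "move_arm", "arguments": {
  "steps": [0,0,0,-1.1,-0.2,3.5,6,0,0,0,0,0,3.6,6,0,0,0,0,0,3,6,0,0,0,0,0,0,6],
  "newtons": 15
}}

```text
clock: 1.95
eef_pos: [0.4736, 0.2516, 0.1106]
orientation: [0.032, -3.136, 0.003]
contact_force: [0.2, 0.1, 0.5]
grip_width: 0.0599
finger_force: 0.0
```

{"name": "move_arm", "arguments": {
  "steps": [0,0,0,0,0,0,3,0,0,0,0,0,0,1,0,0,0,0,0,0,1,0,0,0,0,0,0,1,0,0,0,0,0,0,1],
  "newtons": 15
}}

```text
clock: 2.45
eef_pos: [0.4758, 0.2493, 0.1142]
orientation: [-0.033, 3.141, -0.005]
contact_force: [5.2, -29.7, 1.4]
grip_width: 0.0265
finger_force: 15.0
```

{"name": "move_arm", "arguments": {
  "steps": [0,0,0,0,-0.15,0,1,0,0,0,0,-0.15,0,1,0,0,0,0,0,0,1]
}}

```text
clock: 2.75
eef_pos: [0.4758, 0.2479, 0.114]
orientation: [-0.03, 3.141, 0.0]
contact_force: [-0.0, -2.3, 2.0]
grip_width: 0.0239
finger_force: 15.0
```

{"name": "move_arm", "arguments": {
  "steps": [0,0,0,-0.37,0,-1.57,1,0,0,0,-0.6,0,-1.48,1,0,0,0,-0.84,0,-1.36,1,0,0,0,-1.04,0,-1.21,1,0,0,0,-1.22,0,-1.03,1]
}}

```text
clock: 3.25
eef_pos: [0.5153, 0.2489, 0.1802]
orientation: [0.031, -3.138, 0.001]
contact_force: [-1.9, 2.2, -6.4]
grip_width: 0.024
finger_force: 15.0
```

{"name": "move_arm", "arguments": {
  "steps": [0,0,0,-1.37,0,-0.83,1,0,0,0,-1.49,0,-0.59,1,0,0,0,-1.56,0,-0.35,1,0,0,0,-1.59,0,-0.1,1,0,0,0,-1.3,0,0.11,1]
}}

```text
clock: 3.75
eef_pos: [0.5899, 0.251, 0.1992]
orientation: [-0.03, 3.141, 0.002]
contact_force: [-3.4, 3.0, 10.2]
grip_width: 0.0237
finger_force: 15.0
```

{"name": "move_arm", "arguments": {
  "steps": [0,0,0,-0.5,0,0.1,1,0,0,0,0,0,0,1,0,0,0,0,0,0,1]
}}

```text
clock: 4.05
eef_pos: [0.5958, 0.2512, 0.1984]
orientation: [-0.03, 3.137, 0.003]
contact_force: [3.8, 3.3, 7.9]
grip_width: 0.0236
finger_force: 15.0
```

{"name": "move_arm", "arguments": {
  "steps": [0,0,0,0,0,0,6,0,0,0,0,0,0,6,0,0,0,0,0,0,6,0,0,0,0,0,-4,6,0,0,0,0,0,-4,6]
}}

```text
clock: 4.55
eef_pos: [0.5939, 0.2501, 0.2766]
orientation: [0.03, -3.138, 0.001]
contact_force: [0.1, 0.4, 0.1]
grip_width: 0.0576
finger_force: 0.0
```

{"name": "move_arm", "arguments": {
  "steps": [0,0,0,3,0,-2,8,0,0,0,4.5,0,0,9.5,0,0,0,3,-3.5,0,9.5,0,0,0,0,-4.5,0,9.5,0,0,0,0,-4.5,0,9.5]
}}

```text
clock: 5.05
eef_pos: [0.4907, 0.1225, 0.2971]
orientation: [-0.033, 3.141, 0.0]
contact_force: [1.1, -0.7, 0.2]
grip_width: 0.0923
finger_force: 0.0
```

```bash
python3 - <<'E'
from h import *
o=status.get_obs(); print(o['clock'],o['eef_pos'],o['contact_force'])
im,d,P=snap('side','s2.png')
Z=P[150:320,210:330].reshape(-1,3); s=Z[(Z[:,2]>.16)&(Z[:,1]<.3)&(Z[:,0]>.5)]
print(len(s)); 
for q in (.18,.2,.21): 
  t=s[abs(s[:,2]-q)<.008]; print(q,len(t),np.round(np.median(t,0),3) if len(t) else '')
E
```

```text
5.05 [0.49072914 0.12250573 0.29706969] [ 1.07462854 -0.71825514  0.19403393]
389
0.18 38 [0.58  0.181 0.179]
0.2 302 [ 0.584 -0.007  0.2  ]
0.21 82 [0.583 0.038 0.203]
```

View pics/s2.png

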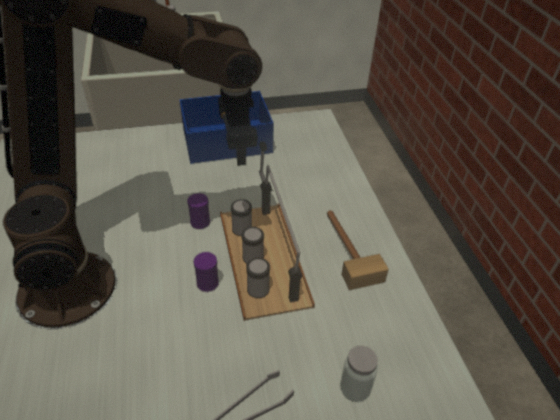

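The side view shows the lever and bar standing upright, at about x 0.58 and z 0.2, with all three tins in place. I descend on the first tin.

{"name": "move_arm", "arguments": {
  "steps": [0,0,0,-0.2,0.3,4.5,9.5,0,0,0,0,0,4.5,9.5,0,0,0,0,0,4.5,9.5,0,0,0,0,0,3,9.5,0,0,0,0,0,0,9.5],
  "newtons": 30
}}

```text
clock: 5.6
eef_pos: [0.492, 0.1261, 0.1286]
orientation: [0.03, -3.135, 0.001]
contact_force: [-0.8, 0.9, 0.8]
grip_width: 0.095
finger_force: 0.0
```

{"name": "move_arm", "arguments": {
  "steps": [0,0,0,0,0,3.5,9.5,0,0,0,0,0,3,9.5,0,0,0,0,0,0,9.5,0,0,0,0,0,0,9.5]
}}

```text
clock: 6.0
eef_pos: [0.4945, 0.1265, 0.0682]
orientation: [-0.03, 3.141, 0.0]
contact_force: [0.5, -0.4, 0.4]
grip_width: 0.095
finger_force: 0.0
```

{"name": "move_arm", "arguments": {
  "steps": [0,0,0,0,0,0,6.6,0,0,0,0,0,0,6.3,0,0,0,0,0,0,5.5,0,0,0,0,0,0,5.5,0,0,0,0,0,0,5.5]
}}

```text
clock: 6.5
eef_pos: [0.4939, 0.1262, 0.0671]
orientation: [-0.03, 3.141, -0.0]
contact_force: [0.2, -2.9, 2.7]
grip_width: 0.0603
finger_force: 1.3
```

{"name": "move_arm", "arguments": {
  "steps": [0,0,0,0,0,0,5,0,0,0,0,0,0,5,0,0,0,0,0,-1.5,5,0,0,0,0,0,-1.5,5,0,0,0,0,0,0,5]
}}

```text
clock: 7.0
eef_pos: [0.4943, 0.1265, 0.0978]
orientation: [-0.03, 3.139, 0.001]
contact_force: [0.0, 0.1, -2.9]
grip_width: 0.0598
finger_force: 30.0
```

{"name": "move_arm", "arguments": {
  "steps": [0,0,0,0,0,0,5,0,0,0,0,0,0,5,0,0,0,0,0,0,5]
}}

```text
clock: 7.3
eef_pos: [0.4935, 0.1263, 0.096]
orientation: [0.03, -3.14, 0.0]
contact_force: [0.1, 0.3, -1.9]
grip_width: 0.0596
finger_force: 30.0
```

{"name": "move_arm", "arguments": {
  "steps": [0,0,0,0,0,0,5,0,0,0,0,0,0,5]
}}

```text
clock: 7.5
eef_pos: [0.4937, 0.1264, 0.0964]
orientation: [0.03, -3.141, -0.0]
contact_force: [0.0, -0.6, -3.0]
grip_width: 0.0598
finger_force: 30.0
```

About 2.6–3 N, so this is a light tin. I put it back and move to the middle one.

{"name": "move_arm", "arguments": {
  "steps": [0,0,0,0,0,1.5,5,0,0,0,0,0,1,5,0,0,0,0,0,0.5,5,0,0,0,0,0,0,5,0,0,0,0,0,0,7]
}}

```text
clock: 8.0
eef_pos: [0.4939, 0.1264, 0.0667]
orientation: [-0.03, 3.141, 0.0]
contact_force: [-0.1, 0.8, -0.1]
grip_width: 0.0641
finger_force: 0.0
```

{"name": "move_arm", "arguments": {
  "steps": [0,0,0,0,0,0,9.5,0,0,0,0,0,0,9.5,0,0,0,0,0,0,9.5,0,0,0,0,0,0,9.5,0,0,0,0,0,-2,9.5]
}}

```text
clock: 8.5
eef_pos: [0.4928, 0.1262, 0.0854]
orientation: [0.03, -3.138, 0.0]
contact_force: [-0.2, 0.1, 1.4]
grip_width: 0.0942
finger_force: 0.0
```

{"name": "move_arm", "arguments": {
  "steps": [0,0,0,0,0,-4,9.5,0,0,0,0,0,-4,9.5,0,0,0,-0.5,-4,0,9.5,0,0,0,-0.5,-4,0,9.5,0,0,0,-0.1,-3.9,0,9.5]
}}

```text
clock: 9.0
eef_pos: [0.5074, 0.0064, 0.1672]
orientation: [-0.032, 3.14, -0.0]
contact_force: [0.0, 0.3, 0.5]
grip_width: 0.0952
finger_force: 0.0
```

{"name": "move_arm", "arguments": {
  "steps": [0,0,0,0,0,0,9.5,0,0,0,0,0,0,9.5]
}}

```text
clock: 9.2
eef_pos: [0.507, 0.007, 0.1667]
orientation: [0.027, -3.141, -0.0]
contact_force: [0.2, -0.0, 0.8]
grip_width: 0.0952
finger_force: 0.0
```

Aligned with the middle tin at (0.506, 0.008). Next I descend.

{"name": "move_arm", "arguments": {
  "steps": [0,0,0,0,0.1,3.5,9.5,0,0,0,0,0,3.5,9.5,0,0,0,0,0,3,9.5,0,0,0,0,0,0,6,0,0,0,0,0,0,6]
}}

```text
clock: 9.7
eef_pos: [0.5071, 0.0094, 0.0671]
orientation: [0.032, -3.141, -0.0]
contact_force: [-0.1, 0.1, -0.9]
grip_width: 0.0842
finger_force: 0.0
```

{"name": "move_arm", "arguments": {
  "steps": [0,0,0,0,0,0,5,0,0,0,0,0,0,5,0,0,0,0,0,0,5,0,0,0,0,0,0,5,0,0,0,0,0,0,5]
}}

```text
clock: 10.2
eef_pos: [0.5077, 0.0085, 0.0678]
orientation: [-0.03, 3.139, -0.0]
contact_force: [-0.0, -1.6, 9.2]
grip_width: 0.0597
finger_force: 30.0
```

{"name": "move_arm", "arguments": {
  "steps": [0,0,0,0,0,-1.5,5,0,0,0,0,0,-1.5,5,0,0,0,0,0,0,5,0,0,0,0,0,0,5,0,0,0,0,0,0,5]
}}

```text
clock: 10.7
eef_pos: [0.5067, 0.0086, 0.0961]
orientation: [0.03, -3.141, -0.0]
contact_force: [-0.3, 0.4, -2.1]
grip_width: 0.0596
finger_force: 30.0
```

{"name": "move_arm", "arguments": {
  "steps": [0,0,0,0,0,0,5,0,0,0,0,0,0,5]
}}

```text
clock: 10.9
eef_pos: [0.5069, 0.0086, 0.0962]
orientation: [0.03, -3.141, -0.0]
contact_force: [0.5, 1.2, -2.5]
grip_width: 0.06
finger_force: 30.0
```

Also light, about 2.5 N. I put it back and go to the third.

{"name": "move_arm", "arguments": {
  "steps": [0,0,0,0,0,1.5,5,0,0,0,0,0,1,5,0,0,0,0,0,0.5,5,0,0,0,0,0,0,5,0,0,0,0,0,0,7]
}}

```text
clock: 11.4
eef_pos: [0.5072, 0.0086, 0.0667]
orientation: [-0.03, 3.141, 0.0]
contact_force: [0.1, -0.3, 0.2]
grip_width: 0.0638
finger_force: 0.0
```

{"name": "move_arm", "arguments": {
  "steps": [0,0,0,0,0,0,9.5,0,0,0,0,0,0,9.5,0,0,0,0,0,0,9.5,0,0,0,0,0,0,9.5,0,0,0,0,0,-2,9.5]
}}

```text
clock: 11.9
eef_pos: [0.5061, 0.0087, 0.0853]
orientation: [0.03, -3.138, -0.001]
contact_force: [0.0, 0.0, -0.4]
grip_width: 0.0945
finger_force: 0.0
```

{"name": "move_arm", "arguments": {
  "steps": [0,0,0,0,0,-4,9.5,0,0,0,0,0,-4,9.5,0,0,0,0.3,-4,0,9.5,0,0,0,0.3,-4,0,9.5,0,0,0,0.25,-3.5,0,9.5]
}}

```text
clock: 12.4
eef_pos: [0.5006, -0.1079, 0.1672]
orientation: [-0.031, 3.14, -0.0]
contact_force: [0.4, -0.6, -0.5]
grip_width: 0.0947
finger_force: 0.0
```

{"name": "move_arm", "arguments": {
  "steps": [0,0,0,0,0,0,9.5,0,0,0,0,0,0,9.5]
}}

```text
clock: 12.6
eef_pos: [0.5006, -0.107, 0.1666]
orientation: [0.027, -3.141, -0.0]
contact_force: [-0.3, 0.3, -0.1]
grip_width: 0.0949
finger_force: 0.0
```

{"name": "move_arm", "arguments": {
  "steps": [0,0,0,0,0.1,3.5,9.5,0,0,0,0,0,3.5,9.5,0,0,0,0,0,3,9.5,0,0,0,0,0,0,6,0,0,0,0,0,0,6],
  "newtons": 40
}}

```text
clock: 13.1
eef_pos: [0.5009, -0.1048, 0.0671]
orientation: [0.032, -3.141, -0.001]
contact_force: [-0.1, 0.3, 0.0]
grip_width: 0.0843
finger_force: 0.0
```

{"name": "move_arm", "arguments": {
  "steps": [0,0,0,0,0,0,5,0,0,0,0,0,0,5,0,0,0,0,0,0,5,0,0,0,0,0,0,5,0,0,0,0,0,0,5]
}}

```text
clock: 13.6
eef_pos: [0.5018, -0.1063, 0.0681]
orientation: [-0.03, 3.138, -0.002]
contact_force: [0.8, -3.0, 7.0]
grip_width: 0.0595
finger_force: 40.0
```

{"name": "move_arm", "arguments": {
  "steps": [0,0,0,0,0,-1.5,5,0,0,0,0,0,-1.5,5,0,0,0,0,0,0,5,0,0,0,0,0,0,5,0,0,0,0,0,0,5]
}}

```text
clock: 14.1
eef_pos: [0.5003, -0.1054, 0.096]
orientation: [0.03, -3.14, -0.001]
contact_force: [0.1, 1.0, -6.8]
grip_width: 0.0593
finger_force: 39.9
```

{"name": "move_arm", "arguments": {
  "steps": [0,0,0,0,0,0,5,0,0,0,0,0,0,5]
}}

```text
clock: 14.3
eef_pos: [0.5005, -0.1055, 0.0962]
orientation: [0.03, -3.141, -0.001]
contact_force: [0.3, 0.6, -6.7]
grip_width: 0.0592
finger_force: 39.9
```

About 6.8 N, so this is the full tin. I raise it 12 cm.

{"name": "move_arm", "arguments": {
  "steps": [0,0,0,0,0,-2.5,5,0,0,0,0,0,-2.5,5,0,0,0,0,0,-2.5,5,0,0,0,0,0,-2.5,5,0,0,0,0,0,-2,5]
}}

```text
clock: 14.8
eef_pos: [0.5007, -0.1055, 0.2178]
orientation: [-0.03, 3.141, -0.0]
contact_force: [1.0, -0.1, -5.7]
grip_width: 0.0597
finger_force: 39.9
```

{"name": "move_arm", "arguments": {
  "steps": [0,0,0,0,0,0,5,0,0,0,0,0,0,5,0,0,0,0,0,0,5,0,0,0,0,0,0,5,0,0,0,0,0,0,5]
}}

```text
clock: 15.3
eef_pos: [0.5006, -0.1055, 0.2159]
orientation: [0.03, -3.14, -0.001]
contact_force: [0.0, 0.0, -7.8]
grip_width: 0.0596
finger_force: 39.9
```

```bash
python3 - <<'E'
from h import *
snap('side','s3.png')
o=status.get_obs(); print(o['clock'],o['eef_pos'],o['contact_force'],o['finger_force'])
E
```

```text
15.35 [ 0.50063748 -0.10553354  0.21608351] [ 0.56085952 -0.02459722 -6.64532415] 39.93029236793518
```

View pics/s3.png

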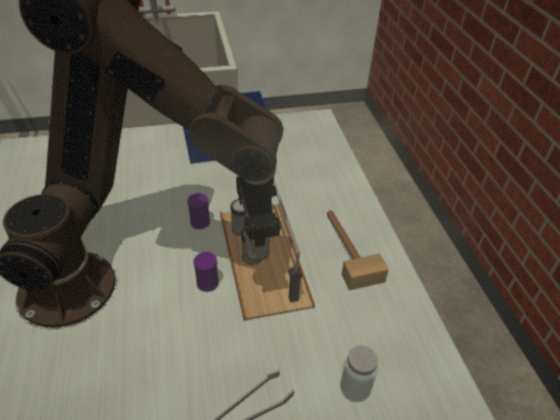

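The side view shows the full tin held upright at about (256,245), above its empty place. The bar is still up and the tin at (240,215) stands. The middle tin is hidden behind the gripper.

```bash
python3 -c "
from station import hand_in
print(hand_in())"
```

```text
the job is handed in; nothing more can be done
None
```

The job is handed in: the lever is up, and the full tin (the one farthest from the lever, about 6.8 N against 2.5–3 N for the others) is held upright and still above the rack; the other two were set back in their places, though the gripper hid the middle one in the final picture.

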